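# Rock the angle gauge on the crowned block to its mark and hold

### The job

On the lab bench an angle gauge leans over on the brass crown of an uneven test block. Take hold of its blue grip and rock the gauge on the crown until its swinging black pointer settles on the orange mark of the dial, and finish while holding it still there for the scan: still gripped, square across the crown, its sole pressing on the brass crown only and off the aluminium shoulders. Do not disturb the reference ball, the mouse or the copper ring.

Things in the scene. Friction and masses are not known exactly. Their poses are not given: they have to be found in the camera images.
- gauge: Loose angle gauge, about 0.6 kg. Origin: middle of the sole's underside. x: out of the dial, along the crown; y: along the sole; z: up through the grip. Dark sole 44 (x) by 130 (y) by 12 mm, white dial plate 8 by 124 mm up to z = 116 mm, blue grip on top. Starts tilted 0.27 rad about its x: mid-sole on the crown, -y end on the higher shoulder. Unheld, it topples to one side or the other.
- grip (a point): Centre of the blue grip block on top of the gauge, 24 (x) by 30 (y) by 46 mm (z), 139 mm above the sole's underside; axes as the gauge. Pinched across its 30 mm (y) with fingers along -z it turns firmly with the gripper.
- pointer (a joint): Swing (rad) of the black plumb pointer about the gauge's x axis, 0 straight at the sole. 78 mm long, pivot 104 mm above the sole's underside, in front of the dial. It hangs by gravity, so it reads minus the gauge's tilt about x; after a move it swings for about 1 s. Only tilting the gauge moves it.
- pointer_tip (a point): Tip of the black pointer; z points from the tip to the pivot.
- mark (a joint): Setting (rad) of the orange mark about the same axis, same zero and sign as the pointer: the pointer is on the mark when both joints read the same. Between -0.15 and 0.17, stiff, fixed for the run.
- mark_tip (a point): Middle of the orange mark, a bar 9 mm wide and 26 mm long on the dial, 70 mm from the pivot (about 0.06 rad to either side of its middle); z points to the pivot.
- block: Uneven test block fixed to the bench. Origin: centre of its underside on the bench; x along the crown, y across it, z up. Base 80 (x) by 180 (y) by 12 mm; aluminium shoulders and a brass crown on it.
- crown: Brass round crown fixed along the block's x, a rod of radius 10 mm and about 86 mm long. Origin: middle of its axis, 38 mm above the bench, so its top is 48 mm above the bench; axes as the block. The gauge rocks on it; turning the gauge about this axis keeps the sole in touch.
- seat: The block's two aluminium shoulders beside the crown, 70 mm along x, reaching 85 mm out in y either side: the -y one 30 mm above the bench, the +y one 22 mm. Origin at the block's.
- ref_ball: Bystander: white reference ball on a round stand, 44 mm across, 64 mm high; origin under its centre.
- mouse: Bystander: white and grey computer mouse 100 by 58 by 32 mm; origin under its centre.
- sample_ring: Bystander: copper ring 56 mm across, 22 mm high; origin under its centre.
Not all that is in view belongs to the job. There is more than one size of the gauge; the job needs the largest.

How it is judged:
By the outcome, as a careful person would: the job done as asked, in the order asked, and still so for the second after the job is handed in, while the arm keeps its last pose, push and grip.
It also fails if it takes over 38 s, if anything falls off the work surface, if the arm or the gripper's body presses on something with over 40 N, if the wrist force passes 120 N, or if a joint passes its speed limit or range.

### The arm

A 7-joint arm with a two-finger parallel gripper is mounted at the origin on the work surface. World frame = base frame: x ahead of the robot, y to its left, z up, the work surface at z = 0. Lengths are in mm, angles in rad, forces in N, time in s.
With the tool pointing down it reaches from about 400 to 875 mm from the base axis. Payload 6.5 kg.
Tool frame: the origin (TCP) lies on the centre line of the jaws, within the pads' length; the fingertips stand 19 mm ahead of it and the grasp point (between the pads) is the TCP (tcp_to_tips is the distance from the TCP to the fingertips, in mm); z points along the fingers, y is the line along which they close (so a half turn about z gives the same grasp; the last joint's range is limited). The gripper opens to 85 mm and grips with 20 to 120 N. Pads are 22 mm wide; open, the fingers measure 114 mm over their backs; the gripper's body (76 mm by 85 mm) begins 54 mm behind the grasp point. The pads swing forward as they close: fully open they stand 13 mm farther back than shut.
Start: joints at [1.17, 0.536, -0.004, 1.538, 0.003, 1.067, -0.071], TCP at [213.573, -613.903, 250.29] pointing down, gripper open.
Joint ranges: [-2.7, 2.7], [-0.37, 2.16], [-1.27, 1.26], [0.24, 2.4], [-1.31, 4.45], [0.19, 1.91], [-2.76, 2.76]. Speed limits (rad/s): [2.39, 2.39, 3.14, 3.14, 3.14, 3.14, 3.14].

### API

Orientations are given as a rotation vector (axis times angle).
In Python, from rig import * gives the robot as it stands.
- The arm moves only by the shell command python3 -m pendant 'ROWS' [FORCE]. ROWS is JSON, a list of rows, each a list of 3 entries, a list of its own where there are three numbers: the shift along the tool's x, y, z scaled (see below), then the turn, a rotation vector about the tool's x, y, z scaled (see below), then the opening in per cent of the stroke, from 0 (shut) to 100 (fully open). In form: [[[dx, dy, dz], [ax, ay, az], grip], ...]. A call has 1 to 8 rows; each row is the pose to reach, as a shift and turn from the pose commanded when the call began, along the tool's axes at that moment, turning the shorter way round; what a row does not reach only later rows make up. The controller multiplies each number of a shift by 10 cm and each number of a turn by 180 degrees. A row lasts 1/12 s, in which the tool goes at most 41.7 mm and 7.16 degrees, less where a joint would pass 70% of its speed; a pose out of reach is approached as far as the arm can. A call with a number of a shift or a turn outside -1 to 1 is refused whole. A call with a gripper value outside its range is refused whole. The fingers move at their own pace and stop on an object; FORCE is the grip in N (left out, the last holds). Time passes only in rows, so rows that repeat a pose let the fingers close. It gives the time, the measured TCP pose, the force, the opening and the grip force at its end, in the units of the state.
- state(): the state, without advancing time (a new reading comes with each control period).
- camera(name): name is "side" or "top" or "wrist"; returns (picture, depth): 480x640x3 uint8, blue, green, red; 480x640 float32, mm along the optical axis (not along the pixel's ray), 0 where there is no reading.
- camera_params(name): a dict with "intrinsics" (3x3 intrinsics, pixels), "R" (3x3) and "t" (3): a world point X has camera coordinates R X + t; the wrist camera has in their place "hand_eye" (4x4, takes a point from camera to tool coordinates, whose origin is the TCP and whose axes are the flange's). Camera axes: x right, y down, z forward; pixel columns grow to the right and rows downward; lengths in mm; the calibration is good to about 2 mm. A picture is of the moment at which its call begins: read the wrist's pose just before it. camera_params takes no time and is no camera call.
- finish_job(): hands the job in; it is judged then, once.
The state is a dict: "time_s": time; "joints": joint angles; "joint_velocities": joint speeds; "tau": joint torques, N m; "ee_pos": TCP position; "eef_rot": TCP orientation; "force": force on the tool from outside, world axes, zero at the start; "ft_torque": the same for the moment, N m; "width": finger opening in mm; "finger_force": force on a finger pad.
Only numpy, scipy, OpenCV 4.12 (cv2) and the standard library are available. Lean on these libraries where they do the work, as an engineer would, in place of code of your own. Each camera call takes 0.05 s, during which the arm holds its last target. There are 200 camera calls.

## Working session

There is one attempt and no reset: what is moved stays moved. The work goes in short steps, Python scripts to look and compute and a shell command to move; the robot and the scene stay as the last step left them, time stands still between calls to the robot, and variables do not carry over. Pictures are saved under pics/ and viewed, at most 10 in all, crops included, and the job is handed in when it is done.

```bash
mkdir -p pics
cat > h.py <<'E'
from rig import *
import numpy as np, cv2
from scipy.spatial.transform import Rotation as Ro
def toworld(cam,u,v,d,st=None):
    p=camera_params(cam); K=np.array(p["intrinsics"])
    c=np.array([(u-K[0,2])/K[0,0]*d,(v-K[1,2])/K[1,1]*d,d])
    if "R" in p: return np.array(p["R"]).T@(c-np.array(p["t"]))
    T=np.array(p["hand_eye"]); q=T[:3,:3]@c+T[:3,3]
    return Ro.from_rotvec(st["eef_rot"]).apply(q)+st["ee_pos"]
def toolshift(target,st):  # world target -> row numbers
    return Ro.from_rotvec(st["eef_rot"]).inv().apply(np.array(target)-st["ee_pos"])/100
def snap(cam,tag):
    st=state(); im,d=camera(cam); np.savez(f"pics/{tag}.npz",im=im,d=d); cv2.imwrite(f"pics/{tag}.png",im); return st,im,d
E
python3 - <<'E'
from h import *
st,_,_=snap("side","s0"); snap("top","t0"); print(st)
for c in("side","top"): print(camera_params(c))
E
```

```text
{'time_s': 0.0, 'joints': array([ 1.16981017,  0.53717747, -0.00446292,  1.53886213,  0.00261295,
        1.06728408, -0.07120261]), 'joint_velocities': array([-0.0012125 ,  0.00062461,  0.00092159, -0.00045673,  0.00088927,
       -0.00051594, -0.00010054]), 'tau': array([ 6.21344043e-05, -5.83413041e+01,  1.04893774e+00, -2.59103161e+01,
        1.24181781e-02,  9.54576099e-03,  1.05717913e-05]), 'ee_pos': array([ 213.37044689, -613.35553032,  249.40978657]), 'eef_rot': array([-3.09600338e+00, -5.23298519e-01,  6.44461003e-04]), 'force': array([ 0.81741689,  0.38699696, -0.66297137]), 'ft_torque': array([-0.01746902,  0.00482444, -0.01802878]), 'finger_force': 0.0, 'width': 85.26459155975745}
{'intrinsics': array([[572.0213466 ,   0.        , 318.9224148 ],
       [  0.        , 572.0213466 , 239.34836501],
       [  0.        ,   0.        ,   1.        ]]), 'R': array([[-0.91198023, -0.40999196, -0.01409451],
       [-0.24528807,  0.57251041, -0.78234621],
       [ 0.32882491, -0.71002706, -0.62268431]]), 't': array([519.41587456, 201.78161997, 985.34029594])}
{'intrinsics': array([[587.17399864,   0.        , 321.22012263],
       [  0.        , 587.17399864, 245.86260877],
       [  0.        ,   0.        ,   1.        ]]), 'R': array([[-0.02207925, -0.9996444 ,  0.01495237],
       [-0.99169624,  0.02000352, -0.12703712],
       [ 0.12669285, -0.01763309, -0.99178526]]), 't': array([  58.22470335,  568.06372455, 1237.08141221])}
```

View pics/s0.png

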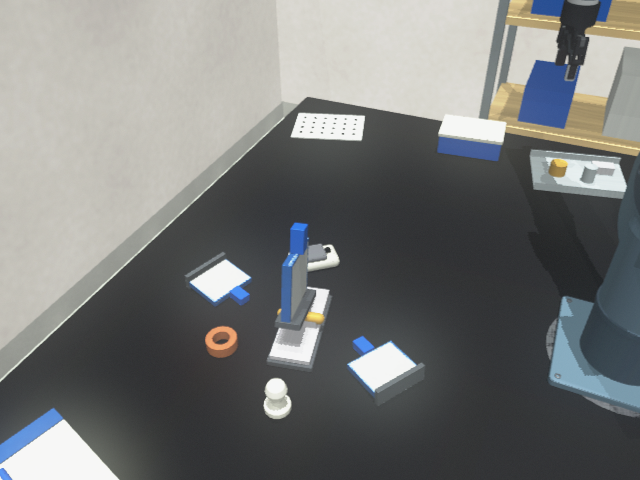

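View pics/t0.png

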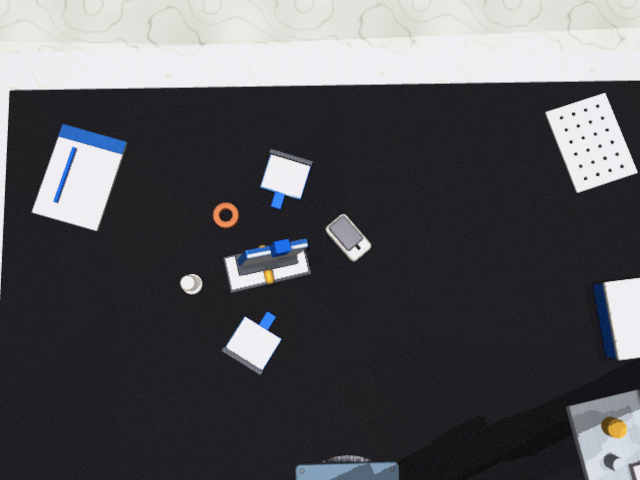

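Run:
```python
from h import *
a=np.load("pics/s0.npz"); b=np.load("pics/t0.npz")
s=cv2.resize(a["im"][215:375,190:350],(600,600),interpolation=cv2.INTER_CUBIC)[:, :]
t=cv2.resize(b["im"][220:300,210:330],(800,533),interpolation=cv2.INTER_CUBIC)
cv2.imwrite("pics/c1.png",s);cv2.imwrite("pics/c2.png",t)
for c in("side","top"):
    p=camera_params(c);print(c,"centre",-p["R"].T@p["t"])
# top points world
d=b["d"]
im=b["im"].astype(int)
m=(im[...,0]>150)&(im[...,2]<90)
m[:225]=0;m[300:]=0;m[:,:220]=0;m[:,320:]=0
for v,u in np.argwhere(m)[::25]:print(u,v,toworld("top",u,v,d[v,u]).round())
for u,v in[(232,283),(235,270),(300,268),(305,262),(250,284),(268,276),(269,281),(260,280),(285,277),(190,283),(226,215),(348,238)]:print("pt",u,v,toworld("top",u,v,d[v,u]).round())
```

```text
side centre [199.18720116 797.0525269  778.73994373]
top centre [ 407.90285006   68.65429759 1298.21368966]
285 239 [563. 117. 200.]
306 240 [568.  78. 139.]
302 241 [565.  86. 149.]
295 242 [563. 100. 154.]
287 243 [554. 113. 205.]
284 244 [553. 119. 205.]
287 245 [551. 113. 202.]
264 247 [552. 159. 169.]
259 248 [550. 169. 169.]
289 248 [545. 110. 199.]
279 249 [543. 128. 205.]
259 250 [546. 169. 172.]
246 251 [544. 193. 176.]
285 251 [540. 117. 202.]
250 253 [540. 186. 175.]
pt 232 283 [493. 241.  27.]
pt 235 270 [522. 235.  22.]
pt 300 268 [522.  93.  32.]
pt 305 262 [535.  82.  35.]
pt 250 284 [491. 202.  22.]
pt 268 276 [505. 161.  51.]
pt 269 281 [495. 159.  46.]
pt 260 280 [499. 180.  24.]
pt 285 277 [505. 127.  16.]
pt 190 283 [493. 323.  65.]
pt 226 215 [647. 257.   3.]
pt 348 238 [586. -13.  31.]
```

View pics/c1.png

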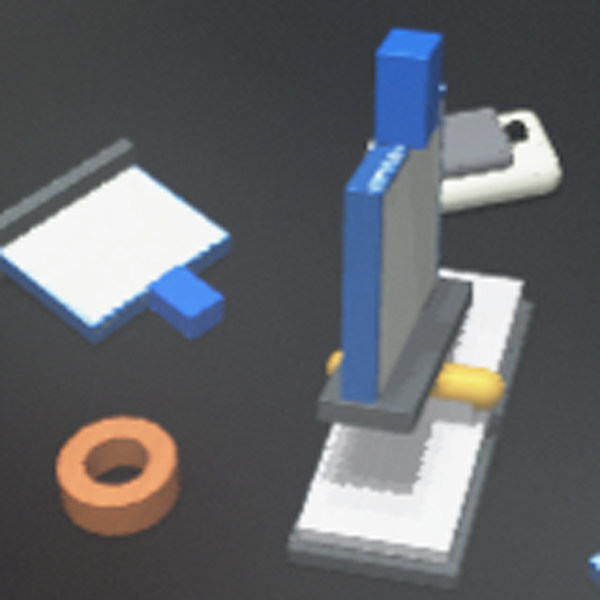

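View pics/c2.png

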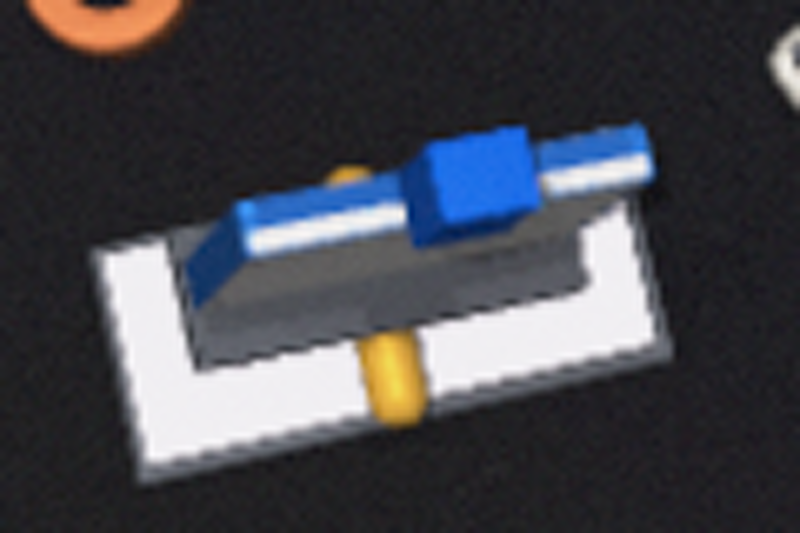

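Run:
```python
from h import *
np.set_printoptions(suppress=True,precision=3)
p=camera_params("wrist");print(p)
b=np.load("pics/t0.npz");d=b["d"];im=b["im"].astype(int)
P=np.array([[toworld("top",u,v,d[v,u]) for u in range(215,320)] for v in range(230,300)]).reshape(-1,3)
C=im[230:300,215:320].reshape(-1,3)
g=(C[:,0]>150)&(C[:,2]<90)&(P[:,2]>196)
print("griptop",cv2.minAreaRect(P[g][:,:2].astype(np.float32)),P[g].mean(0))
w=(P[:,2]>8)&(P[:,2]<45)&(abs(P[:,0]-530)<90)&(abs(P[:,1]-160)<120)
print("block",cv2.minAreaRect(P[w][:,:2].astype(np.float32)))
br=(C[:,2]>180)&(C[:,0]<100)&(C[:,1]>110); print("brass",P[br].round(),)
```

```text
{'intrinsics': array([[414.199,   0.   , 323.67 ],
       [  0.   , 414.199, 238.607],
       [  0.   ,   0.   ,   1.   ]]), 'hand_eye': array([[  -0.   ,   -0.946,   -0.324,   82.567],
       [   1.   ,   -0.   ,    0.   ,   -1.067],
       [  -0.   ,   -0.324,    0.946, -122.31 ],
       [   0.   ,    0.   ,    0.   ,    1.   ]])}Traceback (most recent call last):
  File "<stdin>", line 5, in <module>
  File "h.py", line 5, in toworld
    p=camera_params(cam); K=np.array(p["intrinsics"])
ValueError: time passes only in moves, steps and waits
```

```bash
python3 - <<'E'
s=open('h.py').read()
s=s.replace("def toworld","import functools\ncamera_params=functools.lru_cache(None)(camera_params)\ndef toworld",1)
open('h.py','w').write(s)
E
python3 - <<'E'
from h import *
np.set_printoptions(suppress=True,precision=3)
b=np.load("pics/t0.npz");d=b["d"];im=b["im"].astype(int)
P=np.array([[toworld("top",u,v,d[v,u]) for u in range(215,320)] for v in range(230,300)]).reshape(-1,3)
C=im[230:300,215:320].reshape(-1,3)
g=(C[:,0]>150)&(C[:,2]<90)&(P[:,2]>196)
print("griptop",cv2.minAreaRect(P[g][:,:2].astype(np.float32)),P[g].mean(0))
w=(P[:,2]>8)&(P[:,2]<45)&(abs(P[:,0]-530)<90)&(abs(P[:,1]-160)<120)
print("block",cv2.minAreaRect(P[w][:,:2].astype(np.float32)))
E
```

```text
griptop ((482.3348083496094, 104.42670440673828), (162.49002075195312, 29.599571228027344), 15.345251083374023) [546.403 121.797 226.658]
block ((527.0040283203125, 167.3334197998047), (215.81021118164062, 132.2388153076172), 86.57756805419922)
```

```bash
cat >> h.py <<'E'
def onz(cam,u,v,z):
    o=toworld(cam,u,v,0); q=toworld(cam,u,v,1000.); return o+(q-o)*(z-o[2])/(q[2]-o[2])
E
python3 - <<'E'
from h import *
np.set_printoptions(suppress=True,precision=1)
for n,x,y,z in[("BL",145,465,22),("BR",660,340,30),("TL",95,250,22),("griptop",490,172,203.5),("crown near end",400,415,42),("crown far",350,170,45)]:
    print(n,onz("top",210+x/6.667-.4,220+y/6.667-.4,z))
b=np.load("pics/t0.npz");d=b["d"]
for u,v in[(282,246),(283,245),(284,246),(282,248),(284,243),(280,249)]:print(toworld("top",u,v,d[v,u]))
E
```

```text
BL [479.9 242.7  22. ]
BR [516.5  74.6  30. ]
TL [550.5 258.8  22. ]
griptop [550.1 120.8 203.5]
crown near end [493.1 158.4  42. ]
crown far [572.2 173.4  45. ]
[ 407.9   68.7 1298.2]
[550.7 120.9 204.2]
[548.9 119.1 203.4]
[545.3 122.9 202.7]
[554.7 119.1 202.3]
[542.8 126.4 208.4]
```

```bash
for i in 1 2 3; do python3 -m pendant '[[[0.96,-0.82,-0.03],[0,0,0],100],[[0.96,-0.82,-0.03],[0,0,0],100],[[0.96,-0.82,-0.03],[0,0,0],100],[[0.96,-0.82,-0.03],[0,0,0],100]]' 40 | tail -c 400; done
```

```text
time_s: 0.43
ee_pos: [283.3, -497.2, 252.9]
eef_rot: [-3.09, -0.538, -0.005]
force: [1.3, -0.7, 0.0]
width: 85.3
finger_force: 0.0
time_s: 0.77
ee_pos: [346.1, -388.3, 256.2]
eef_rot: [-3.091, -0.54, -0.004]
force: [0.2, 0.2, -0.3]
width: 85.6
finger_force: 0.0
time_s: 1.1
ee_pos: [409.2, -279.3, 259.5]
eef_rot: [-3.092, -0.54, -0.005]
force: [0.0, 0.4, -0.6]
width: 85.2
finger_force: 0.0
```

```bash
for i in 1 2 3 4; do python3 -m pendant '[[[0.96,-0.82,-0.03],[0,0,0],100],[[0.96,-0.82,-0.03],[0,0,0],100],[[0.96,-0.82,-0.03],[0,0,0],100],[[0.96,-0.82,-0.03],[0,0,0],100]]' | head -2; done
cat >> h.py <<'E'
yaw=0.216
def Rt(tilt,pitch=0,y=yaw): # tool orientation for gauge tilt about its x
    return Ro.from_euler('z',y)*Ro.from_euler('x',tilt)*Ro.from_euler('x',np.pi)*Ro.from_euler('y',pitch)
def rows(target,R,st):
    c=Ro.from_rotvec(st["eef_rot"])
    return (c.inv().apply(np.array(target)-st["ee_pos"])/100).round(3),((c.inv()*R).as_rotvec()/np.pi).round(4)
E
python3 - <<'E'
from h import *
st=state(); print(st["ee_pos"],rows([655,151,270],Rt(0,-.35),st))
E
```

```text
time_s: 1.43
ee_pos: [472.6, -169.9, 262.7]
time_s: 1.77
ee_pos: [535.6, -60.3, 265.7]
time_s: 2.1
ee_pos: [598.3, 49.1, 268.4]
time_s: 2.43
ee_pos: [660.7, 158.0, 270.6]
[660.72453372 158.0222941  270.56889893] (array([-0.078,  0.047,  0.005]), array([ 0.0051, -0.1119,  0.0407]))
```

```bash
python3 -m pendant '[[[-0.08,0.05,0],[0,-0.112,0.04],100],[[-0.08,0.05,0],[0,-0.112,0.04],100],[[-0.08,0.05,0],[0,-0.112,0.04],100],[[-0.08,0.05,0],[0,-0.112,0.04],100],[[-0.08,0.05,0],[0,-0.112,0.04],100],[[-0.08,0.05,0],[0,-0.112,0.04],100]]' | head -3
python3 - <<'E'
from h import *
st,im,d=snap("wrist","w1"); print(st["ee_pos"],st["eef_rot"]); np.savez("pics/w1st.npz",p=st["ee_pos"],r=st["eef_rot"])
E
```

```text
time_s: 2.93
ee_pos: [653.8, 141.1, 271.1]
eef_rot: [3.022, 0.317, -0.529]
[653.81260544 141.14305811 271.06608458] [ 3.02164489  0.31656149 -0.5291276 ]
```

View pics/w1.png

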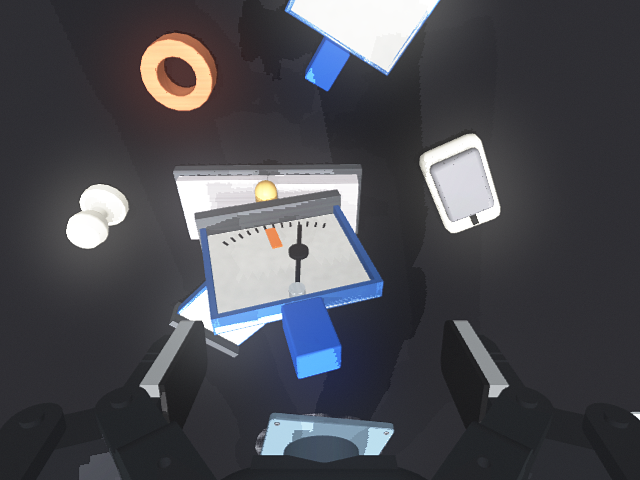

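Run:
```python
import cv2
im=cv2.imread("pics/w1.png")
cv2.imwrite("pics/w1c.png",cv2.resize(im[180:330,190:390],(800,600),interpolation=cv2.INTER_CUBIC))
```

```text
(no output)
```

View pics/w1c.png

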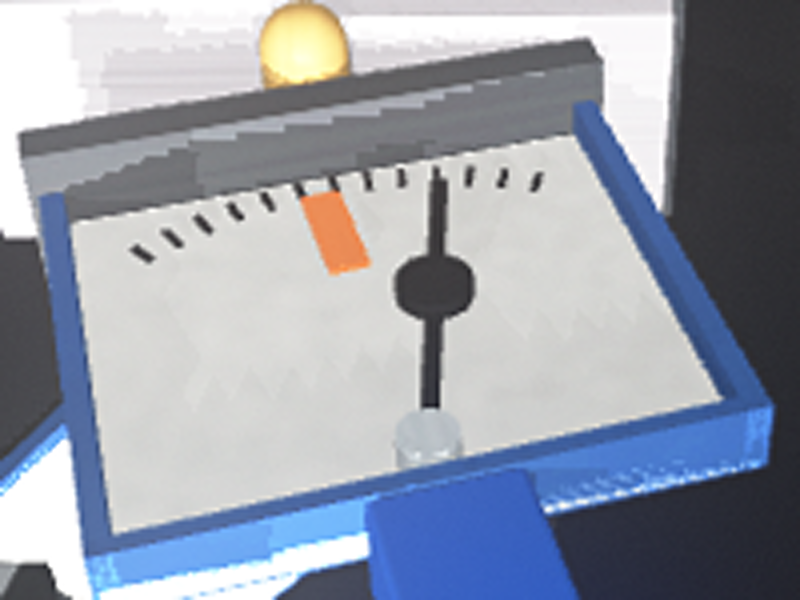

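```bash
cat > m.py <<'E'
from h import *
from scipy.optimize import least_squares
np.set_printoptions(suppress=True,precision=3)
z=np.load("pics/w1st.npz");st={"ee_pos":z["p"],"eef_rot":z["r"]}
def ray(x,y):
    u,v=190+x/4-.4,180+y/4-.4
    o=toworld("wrist",u,v,0.,st);return o,toworld("wrist",u,v,1.,st)-o
def gauge(s,yw,tilt,cy): # s along crown, cy across
    R=Ro.from_euler('z',yw)*Ro.from_euler('x',tilt)
    c=np.array([532.4,166,38])+Ro.from_euler('z',yw).apply([s,cy,0])
    return R,c+R.apply([0,0,10])
def ong(R,o,px,xp):
    a,b=ray(*px);a=R.inv().apply(a-o);b=R.inv().apply(b);return a+b*(xp-a[0])/b[0]
# back/front outer edge corners: frame top front corners (+y=left): gauge coords
# inner white lower corners lie on plate face
pts=[((62,196),(4,62,12)),((585,103),(4,-62,12)),((22,133),(22,65,0)),((590,40),(22,-65,0)),((600,62),(22,-65,12)),((25,158),(22,65,12))]
D=np.load("pics/w1.npz")["d"]
for px in[(200,300),(550,300),(337,232),(600,350)]:
    u,v=int(190+px[0]/4),int(180+px[1]/4);R,o=gauge(7,.216,.27,0)
    print("depth pt in gauge",R.inv().apply(toworld("wrist",u,v,D[v,u],st)-o))
def res(p):
    R,o=gauge(*p); return np.concatenate([ong(R,o,a,b[0])[1:]-np.array(b[1:]) for a,b in pts])
f=least_squares(res,[7,.216,.27,0]);print(f.x,res(f.x).round(1))
for p in([7,.216,.27,0],f.x):
    R,o=gauge(*p)
    for n,px,xp in[("mark",(336,232),5),("mark lo",(320,194),5),("mark hi",(350,270),5),("tip",(437,178),12),("hub",(428,432),12),("disc",(434,286),12)]:
        q=ong(R,o,px,xp);print(n,q,"ang",np.arctan2(q[1],104-q[2]))
    print("grip",o+R.apply([0,0,139]))
E
python3 m.py
```

```text
depth pt in gauge [ 2.404 32.006 45.667]
depth pt in gauge [  2.177 -36.286  66.196]
depth pt in gauge [ 3.837  1.175 33.704]
depth pt in gauge [  1.964 -41.986  82.77 ]
[8.912 0.121 0.398 0.842] [-2.9 -7.3 -3.2 -7.1  0.7  4.9  0.7  4.8  2.5  2.   1.7  1.6]
mark [ 5.     1.592 34.519] ang 0.02290350639225148
mark lo [ 5.     2.326 20.389] ang 0.027814739179589383
mark hi [ 5.     1.294 47.743] ang 0.02300346880122517
tip [ 12.    -21.653  31.348] ang -0.28965993282026553
hub [ 12.     -1.723 104.481] ang -1.8432509098284844
disc [ 12.    -12.444  65.763] ang -0.3146379324246858
grip [547.755 128.681 181.602]
mark [ 5.     7.986 34.962] ang 0.11516457535704802
mark lo [ 5.     7.073 21.445] ang 0.08546769126847935
mark hi [ 5.     9.243 47.65 ] ang 0.16257518141977337
tip [ 12.    -15.727  32.077] ang -0.21528342297102368
hub [ 12.     13.508 102.381] ang 1.4514918344127845
disc [12.    -2.147 65.163] ang -0.05522568591572389
grip [548.095 110.577 175.353]
```

```bash
cat > g.py <<'E'
from h import *
def gp(s,yw,tilt,cy,h):
    R=Ro.from_euler('z',yw)*Ro.from_euler('x',tilt)
    return np.array([532.4,166,38])+Ro.from_euler('z',yw).apply([s,cy,0])+R.apply([0,0,10+h])
E
python3 - <<'E'
from g import *
st=state(); T=gp(6.5,.216,.27,-1.3,143+80); print(T,rows(T,Rt(.27),st))
E
```

```text
[552.34749571 105.41906226 262.55861885] (array([-0.968,  0.133,  0.456]), array([ 0.0916,  0.1098, -0.0173]))
```

```bash
python3 -m pendant '[[[-0.968,0.133,0.456],[0.0916,0.1098,-0.0173],100],[[-0.968,0.133,0.456],[0.0916,0.1098,-0.0173],100],[[-0.968,0.133,0.456],[0.0916,0.1098,-0.0173],100],[[-0.968,0.133,0.456],[0.0916,0.1098,-0.0173],100],[[-0.968,0.133,0.456],[0.0916,0.1098,-0.0173],100],[[-0.968,0.133,0.456],[0.0916,0.1098,-0.0173],100]]' | head -3
python3 - <<'E'
from g import *
st,im,d=snap("wrist","w2"); np.savez("pics/w2st.npz",p=st["ee_pos"],r=st["eef_rot"])
T=gp(6.5,.216,.27,-1.3,143); print(rows(T,Rt(.27),st))
# project grip top corners under prior into the wrist image
p=camera_params("wrist");K=p["intrinsics"];H=p["hand_eye"]
def proj(X):
    q=Ro.from_rotvec(st["eef_rot"]).inv().apply(X-st["ee_pos"]);c=H[:3,:3].T@(q-H[:3,3]);return (K@c/c[2])[:2]
R=Ro.from_euler('z',yaw)*Ro.from_euler('x',.27);o=gp(6.5,.216,.27,-1.3,0)
for x in(-12,12):
  for y in(-15,15):
    u=proj(o+R.apply([x,y,162])); print(u.round(1)); cv2.circle(im,tuple(int(a) for a in u.round()),2,(0,255,255),-1)
cv2.imwrite("pics/w2a.png",cv2.resize(im[150:450,120:520],(800,600)))
E
```

```text
time_s: 3.48
ee_pos: [551.1, 103.1, 263.7]
eef_rot: [-2.86, -0.303, 0.041]
(array([ 0.016, -0.02 ,  0.816]), array([ 0.0011, -0.0002, -0.0014]))
[351.4 294.8]
[290.7 295.2]
[352.2 249.3]
[289.2 249.7]
```

View pics/w2a.png

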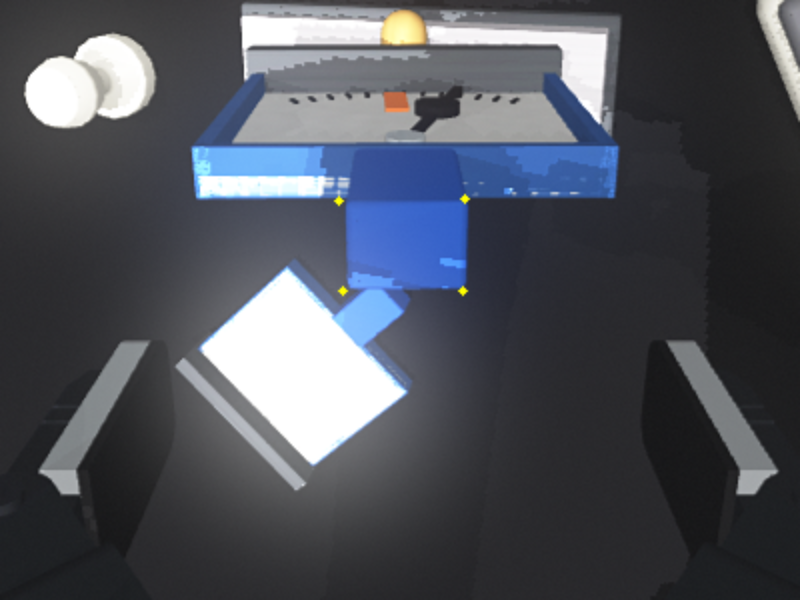

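```bash
python3 -m pendant '[[[0.016,-0.01,0.3],[0,0,0],100],[[0.016,-0.01,0.55],[0,0,0],100],[[0.016,-0.01,0.75],[0,0,0],100],[[0.016,-0.01,0.815],[0,0,0],100],[[0.016,-0.01,0.815],[0,0,0],100],[[0.016,-0.01,0.815],[0,0,0],60]]' 60
python3 -m pendant '[[[0,0,0],[0,0,0],50],[[0,0,0],[0,0,0],40],[[0,0,0],[0,0,0],30],[[0,0,0],[0,0,0],20],[[0,0,0],[0,0,0],20],[[0,0,0],[0,0,0],20],[[0,0,0],[0,0,0],20]]' 60
```

```text
time_s: 4.03
ee_pos: [549.9, 129.6, 184.7]
eef_rot: [-2.857, -0.311, 0.044]
force: [-0.0, -1.0, 0.7]
width: 75.5
finger_force: 0.0
time_s: 4.62
ee_pos: [549.8, 127.8, 184.6]
eef_rot: [-2.858, -0.307, 0.044]
force: [0.3, -3.0, 5.6]
width: 29.9
finger_force: 60.0
```

```bash
python3 -m pendant '[[[0,-0.061,0.001],[-0.0127,0,0],20],[[0,-0.122,0.005],[-0.0255,0,0],20],[[0,-0.183,0.011],[-0.0382,0,0],20],[[0,-0.244,0.02],[-0.0509,0,0],20],[[0,-0.304,0.03],[-0.0637,0,0],20],[[0,-0.364,0.044],[-0.0764,0,0],20],[[0,-0.423,0.06],[-0.0891,0,0],20],[[0,-0.467,0.073],[-0.0987,0,0],20]]'
python3 -m pendant '[[[0,0,0],[0,0,0],20],[[0,0,0],[0,0,0],20],[[0,0,0],[0,0,0],20],[[0,0,0],[0,0,0],20],[[0,0,0],[0,0,0],20],[[0,0,0],[0,0,0],20],[[0,0,0],[0,0,0],20],[[0,0,0],[0,0,0],20]]'
python3 -m pendant '[[[0,0,0],[0,0,0],20],[[0,0,0],[0,0,0],20],[[0,0,0],[0,0,0],20],[[0,0,0],[0,0,0],20],[[0,0,0],[0,0,0],20],[[0,0,0],[0,0,0],20],[[0,0,0],[0,0,0],20],[[0,0,0],[0,0,0],20]]'
python3 - <<'E'
from g import *
st,im,d=snap("wrist","w3"); np.savez("pics/w3st.npz",p=st["ee_pos"],r=st["eef_rot"])
R=Ro.from_euler('z',yaw).inv()*Ro.from_rotvec(st["eef_rot"])*Ro.from_euler('x',-np.pi)
print("tool tilt/yaw err",R.as_rotvec(), gp(6.5,.216,-.04,-2.3,143))
cv2.imwrite("pics/w3c.png",cv2.resize(im[60:285,170:470],(800,600),interpolation=cv2.INTER_CUBIC))
E
```

```text
time_s: 5.28
ee_pos: [539.1, 174.0, 189.4]
eef_rot: [3.08, 0.333, 0.004]
force: [1.2, -2.4, -0.9]
width: 29.7
finger_force: 60.8
time_s: 5.95
ee_pos: [538.7, 175.4, 189.4]
eef_rot: [3.086, 0.333, 0.002]
force: [-1.6, 4.7, 3.4]
width: 29.6
finger_force: 61.4
time_s: 6.62
ee_pos: [538.7, 175.4, 189.3]
eef_rot: [3.085, 0.333, 0.002]
force: [-2.0, 4.4, 3.5]
width: 29.4
finger_force: 61.4
tool tilt/yaw err [-0.03808876  0.00273862 -0.00071848] [537.93058756 171.12274696 190.87761632]
```

View pics/w3c.png

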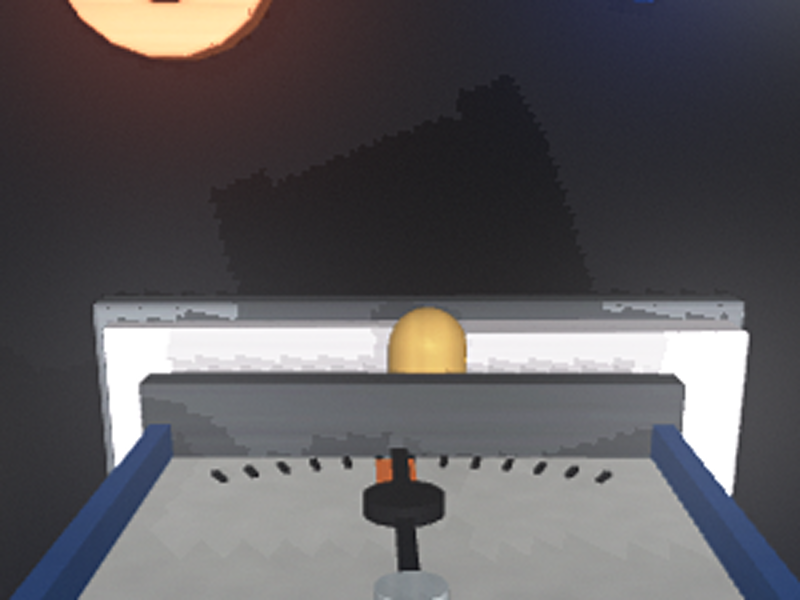

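```bash
python3 -m pendant '[[[0,0.01,0.001],[-0.0016,0,0],20],[[0,0.02,0.003],[-0.0032,0,0],20],[[0,0.02,0.003],[-0.0032,0,0],20],[[0,0.02,0.003],[-0.0032,0,0],20],[[0,0.02,0.003],[-0.0032,0,0],20],[[0,0.02,0.003],[-0.0032,0,0],20],[[0,0.02,0.003],[-0.0032,0,0],20],[[0,0.02,0.003],[-0.0032,0,0],20]]'
for i in 1 2; do python3 -m pendant '[[[0,0,0],[0,0,0],20],[[0,0,0],[0,0,0],20],[[0,0,0],[0,0,0],20],[[0,0,0],[0,0,0],20],[[0,0,0],[0,0,0],20],[[0,0,0],[0,0,0],20],[[0,0,0],[0,0,0],20],[[0,0,0],[0,0,0],20]]'; done
python3 - <<'E'
from g import *
st,im,d=snap("wrist","w4")
R=Ro.from_euler('z',yaw).inv()*Ro.from_rotvec(st["eef_rot"])*Ro.from_euler('x',-np.pi)
print("tool tilt/yaw err",R.as_rotvec())
cv2.imwrite("pics/w4c.png",cv2.resize(im[165:285,250:410],(800,600),interpolation=cv2.INTER_CUBIC))
E
```

```text
time_s: 7.33
ee_pos: [539.3, 174.0, 189.4]
eef_rot: [3.076, 0.333, 0.005]
force: [-1.3, 5.1, 5.5]
width: 29.1
finger_force: 61.6
time_s: 8.0
ee_pos: [539.3, 173.9, 189.4]
eef_rot: [3.076, 0.333, 0.005]
force: [-1.1, 5.1, 4.5]
width: 29.1
finger_force: 61.6
time_s: 8.67
ee_pos: [539.3, 174.0, 189.4]
eef_rot: [3.076, 0.333, 0.005]
force: [-1.5, 5.0, 3.4]
width: 29.6
finger_force: 61.6
tool tilt/yaw err [-0.04750844  0.00199637 -0.00063216]
```

View pics/w4c.png

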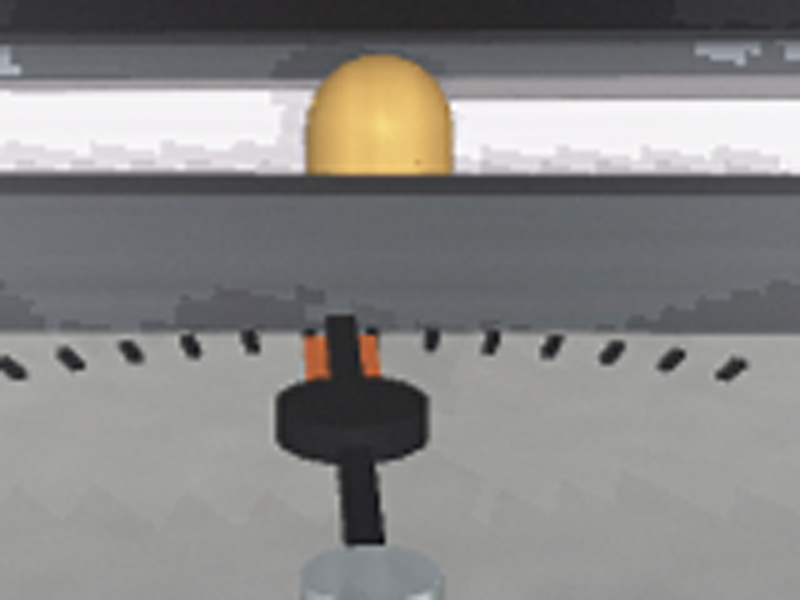

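```bash
python3 -m pendant '[[[0,0,0.003],[0,0,0],20],[[0,0,0.008],[0,0,0],20],[[0,0,0.008],[0,0,0],20],[[0,0,0.008],[0,0,0],20],[[0,0,0.008],[0,0,0],20],[[0,0,0.008],[0,0,0],20],[[0,0,0.008],[0,0,0],20],[[0,0,0.008],[0,0,0],20]]'
for i in 1 2; do python3 -m pendant '[[[0,0,0],[0,0,0],20],[[0,0,0],[0,0,0],20],[[0,0,0],[0,0,0],20],[[0,0,0],[0,0,0],20],[[0,0,0],[0,0,0],20],[[0,0,0],[0,0,0],20],[[0,0,0],[0,0,0],20],[[0,0,0],[0,0,0],20]]'; done
python3 - <<'E'
from g import *
st,im,d=snap("wrist","w5")
R=Ro.from_euler('z',yaw).inv()*Ro.from_rotvec(st["eef_rot"])*Ro.from_euler('x',-np.pi)
print("tool tilt/yaw err",R.as_rotvec())
h=im[234:240,300:345].astype(int)  # orange / dark columns
print([(int(250+0)+0)] and [(300+i,tuple(c)) for i,c in enumerate(h.mean(0).astype(int)) if 8<=i<=30])
E
```

```text
time_s: 9.38
ee_pos: [539.5, 174.0, 189.4]
eef_rot: [3.076, 0.332, 0.006]
force: [-3.5, 6.0, 9.5]
width: 29.4
finger_force: 62.6
time_s: 10.05
ee_pos: [539.5, 174.0, 189.3]
eef_rot: [3.076, 0.332, 0.006]
force: [-4.0, 5.1, 9.2]
width: 29.7
finger_force: 62.6
time_s: 10.72
ee_pos: [539.5, 174.1, 189.3]
eef_rot: [3.076, 0.333, 0.006]
force: [-4.3, 5.5, 9.9]
width: 29.4
finger_force: 62.6
tool tilt/yaw err [-0.04753384  0.00146856 -0.00063653]
[(308, (np.int64(160), np.int64(162), np.int64(163))), (309, (np.int64(160), np.int64(162), np.int64(161))), (310, (np.int64(155), np.int64(159), np.int64(159))), (311, (np.int64(74), np.int64(105), np.int64(179))), (312, (np.int64(55), np.int64(95), np.int64(183))), (313, (np.int64(57), np.int64(96), np.int64(182))), (314, (np.int64(58), np.int64(98), np.int64(185))), (315, (np.int64(48), np.int64(68), np.int64(116))), (316, (np.int64(42), np.int64(43), np.int64(50))), (317, (np.int64(41), np.int64(39), np.int64(39))), (318, (np.int64(42), np.int64(41), np.int64(41))), (319, (np.int64(42), np.int64(40), np.int64(41))), (320, (np.int64(41), np.int64(39), np.int64(39))), (321, (np.int64(41), np.int64(40), np.int64(38))), (322, (np.int64(51), np.int64(78), np.int64(141))), (323, (np.int64(57), np.int64(95), np.int64(181))), (324, (np.int64(55), np.int64(95), np.int64(183))), (325, (np.int64(71), np.int64(104), np.int64(168))), (326, (np.int64(147), np.int64(150), np.int64(155))), (327, (np.int64(154), np.int64(154), np.int64(153))), (328, (np.int64(152), np.int64(154), np.int64(154))), (329, (np.int64(151), np.int64(154), np.int64(154))), (330, (np.int64(151), np.int64(153), np.int64(154)))]
```

The pointer is centred on the mark: the mark spans columns 311–325 and the pointer 315.5–321.5. The sole presses on the crown with about 15 N, and everything is still.

```bash
python3 -c "
from rig import *
print(finish_job())"
```

```text
the job is handed in; nothing more can be done
None
```

I rocked the gauge to a tilt of about -0.047 rad and handed it in at about 10.8 s. The pointer was centred on the orange mark, the grip still held, and the sole pressed squarely on the brass crown only; the arm kept clear of the ball, mouse and ring, but I took no final picture of them.

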